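Fetch the pedal spindle from between its neighbours

TASK

The pedal spindle in the aluminium caddy is hemmed in by the white box of pins and the red threadlock bottle. First move the box and the bottle aside onto the rubber-topped board, standing, then lay the spindle lengthwise in the two saddles of the steel cradle, and only then put the box and the bottle back in the caddy, each in its own old place, the box lying the way it lay before. Keep the bottle upright throughout.

Things in the scene. Friction and masses are not known exactly. Their poses are not given: they have to be found in the camera images.
- spindle_center (a point): centre of the loose spindle in the caddy: grey turned rod lying down, 84 mm long (its y), 18 mm thick, it does not roll, centre 9 mm above its underside, z up. It starts along the caddy's y in the two saddles, centre 19 mm above the caddy's top face. Grasp across its x at mid-length; the fingers fit only when both neighbours are gone. The other spindles on the bench are not meant
- pins_box_center (a point): centre of the loose white box of pins: 37 mm (its x) by 53 mm (its y), 24 mm high, centre 12 mm above its underside, z up. It starts on the caddy's top face beside the spindle, its centre 35 mm from the spindle's axis, its y about parallel to the spindle and close to it: grasp it by its ends, along its y. Box and bottle may have either side of the spindle
- bottle_center (a point): centre of the body of the loose red bottle with a thin white cap, standing: body 22 mm (its x) by 26 mm (its y), 60 mm high, this point 30 mm above the underside; the cap reaches 92 mm above it. z up. It starts on the caddy's top face beside the spindle, 35 mm from the spindle's axis, its x about parallel to the spindle: grasp the body across the 22 mm, along its x
- caddy_top (a point): centre of the top face of the fixed aluminium caddy plate, 116 mm (x) by 110 mm (y), 12 mm thick, this point 12 mm above the bench, z up. On it two black saddles hold the spindle at y = -36 and +36 mm, each 28 mm wide (x), 8 mm long (y), floors 10 mm and cheeks 19 mm above the plate; the box and the bottle stand at x = -35 and +35 mm, in either order
- cradle_seat (a point): centre of the seat of the fixed cradle, 24 mm above the bench, where the spindle's underside comes to rest; z up. Steel plate 70 mm (x) by 112 mm (y), 12 mm thick, with grey saddles 14 mm long at y = -34 and +34 mm; the spindle lies along y on both saddle floors, either way round, between cheeks 34 mm apart that rise 8 mm above this point. Between the saddles the fingers have room
- mat_top (a point): centre of the top face of the fixed plywood board topped with a dark rubber mat, the side area: 112 mm (x) by 124 mm (y), this point 12 mm above the bench, z up. A thing may stand anywhere on it with its centre at least 10 mm in from the edges
Not all that is in view belongs to the job. What is shaped like the part that bears bottle_center but green is not meant.

How it is judged:
On the way, in this order (a step that is already met when the one before it is completed fails the run):
1. the box and the bottle stand released on the board while the spindle still lies untouched in the caddy (x of pins_box_center in the frame of mat_top between -0.048 and 0.048 m and y of pins_box_center in the frame of mat_top between -0.054 and 0.054 m and z of pins_box_center in the frame of mat_top below 0.018 m and angle between each of pins_box_center, bottle_center's own z axis and vertical below 0.15 rad and x of bottle_center in the frame of mat_top between -0.048 and 0.048 m and y of bottle_center in the frame of mat_top between -0.054 and 0.054 m and z of bottle_center in the frame of mat_top below 0.036 m and distance of spindle_center from where it was at the start of the episode below 0.012 m and linear speed of each of pins_box, bottle below 0.03 m/s and contact force between the fingers and pins_box below 0.1 N and contact force between the fingers and bottle below 0.1 N), for 0.2 s.
2. the spindle lies released in the cradle while the box and the bottle still stand on the board (x of pins_box_center in the frame of mat_top between -0.048 and 0.048 m and y of pins_box_center in the frame of mat_top between -0.054 and 0.054 m and z of pins_box_center in the frame of mat_top below 0.018 m and angle between each of pins_box_center, bottle_center's own z axis and vertical below 0.15 rad and x of bottle_center in the frame of mat_top between -0.048 and 0.048 m and y of bottle_center in the frame of mat_top between -0.054 and 0.054 m and z of bottle_center in the frame of mat_top below 0.036 m and horizontal distance between spindle_center and cradle_seat below 0.014 m and angle between the y axis of spindle_center and the y axis of cradle_seat, either way round below 0.15 rad and z of spindle_center in the frame of cradle_seat between 0.004 and 0.014 m and linear speed of spindle below 0.03 m/s and contact force between the fingers and spindle below 0.1 N), for 0.2 s.
At the end, for the whole second after the job is handed in: The spindle lies in the cradle's saddles, centred within 14 mm and along them within 0.15 rad; the box and the bottle stand in the caddy within 15 mm of where each stood at the start, the box along the caddy's y within 0.2 rad; all at rest and released (horizontal distance between spindle_center and cradle_seat below 0.014 m and angle between the y axis of spindle_center and the y axis of cradle_seat, either way round below 0.15 rad and z of spindle_center in the frame of cradle_seat between 0.004 and 0.014 m and distance of each of pins_box_center, bottle_center from where it was at the start of the episode below 0.015 m and angle between the y axis of pins_box_center and the y axis of caddy_top, either way round below 0.2 rad and angle between each of pins_box_center, bottle_center's own z axis and vertical below 0.1 rad and linear speed of each of spindle, pins_box, bottle below 0.03 m/s); the robot touches nothing.
It fails at once if the bottle is tipped by more than 0.5 rad (angle between bottle_center's own z axis and vertical above 0.5 rad).
It also fails if it takes over 99 s, if anything falls off the work surface, if the arm or the gripper's body presses on something with over 40 N, if the wrist force passes 120 N, or if a joint passes its speed limit or range.

ROBOT

A 6-joint arm with a two-finger parallel gripper is mounted at the origin on a cart in front of the work surface, level with it; the furniture and walls round the work are solid. World frame = base frame: x ahead of the robot, y to its left, z up, the work surface at z = 0. Lengths are in m, angles in rad, forces in N, time in s.
With the tool pointing down it reaches from about 0.35 to 0.775 m from the base axis. Payload 7.3 kg.
Tool frame: the origin (TCP) lies on the centre line of the jaws, within the pads' length; the fingertips stand 17 mm ahead of it and the grasp point (between the pads) lies 2 mm behind it (robot.tcp_to_tips is the distance from the TCP to the fingertips, in m); z points along the fingers, y is the line along which they close (so a half turn about z gives the same grasp; the last joint's range is limited). The gripper opens to 92 mm and grips with 3 to 60 N. Pads are 19 mm wide; open, the fingers measure 130 mm over their backs; the gripper's body (75 mm by 190 mm) begins 47 mm behind the grasp point.
Start: joints at [-1.401, 0.342, 1.524, -0, 1.275, -0.146], TCP at [0.163, -0.499, 0.244] pointing down, gripper open.
Joint ranges: [-2.53, 2.53], [-0.77, 2.02], [0.04, 2.7], [-1, 4.14], [0.28, 2.66], [-3.11, 3.11]. Speed limits (rad/s): [2.57, 2.57, 3.14, 3.14, 3.14, 3.14].

INTERFACE

Orientations are given as [roll, pitch, yaw] about the fixed x, y, z axes, in that order (R = Rz(yaw) Ry(pitch) Rx(roll)).
In Python, from cell import robot gives the robot as it stands. The module is installed in compiled form; this text tells all that it offers.
- The arm moves only by the tool carry_out, never from a script. Its argument "commands" is a list of rows, each a list of 3 entries, a list of its own where there are three numbers: the shift along the tool's x, y, z in m, then the turn about the tool's z in rad, then the opening, from 0 (shut) to 1 (fully open). In form: [[[dx, dy, dz], yaw, claw], ...]. A call has 1 to 20 rows; each row shifts and turns the commanded pose from where the row before left it, along the tool's axes as they then stand; what a row does not reach is not made up. A row lasts 1/8 s, in which the tool goes at most 62.5 mm and 10.7 degrees, less where a joint would pass 70% of its speed; a pose out of reach is approached as far as the arm can. A call is refused whole if a number of a shift passes 0.0625 or a number of a turn 0.188, either way. A call with a gripper value outside its range is refused whole. The fingers move at their own pace and stop on an object; "newtons" is the grip in N (left out, the last holds). Time passes only in rows, so rows that do not move let the fingers close. It gives the time, the measured TCP pose, the force, the opening and the grip force at its end, in the units of the state.
- robot.observe(): the state, without advancing time (a new reading comes with each control period).
- robot.read_camera(name): name is "side" or "top" or "wrist"; returns a dict with "pixels" (384x512x3 uint8, red, green, blue), "fx", "fy", "cx", "cy" (pixels), "k1" (the pictures are not rectified: a ray, as slopes to the right and down, at radius r is drawn at 1 + k1 r^2 times it, then the intrinsics apply), "view" (4x4, takes a point from world to camera coordinates); the wrist camera has in their place "T_tool_cam" (4x4, takes a point from camera to tool coordinates, whose origin is the TCP and whose axes are the flange's). Camera axes: x right, y up, looking along -z (the intrinsics and any distortion apply to the point x, -y, -z); pixel columns grow to the right and rows downward; lengths in m; the calibration is good to about 2 mm. A picture is of the moment at which its call begins: read the wrist's pose just before it. There is no depth.
- robot.hand_in(): hands the job in; it is judged then, once.
Trained networks look in a picture, given as the dict that the camera call returned (one of the last four; its "shot" number tells which), for a name from the list of things; names that differ only in an ending like _2 or _b are one class to them, and where a whole thing is asked for, a point or a joint stands for the part that bears it (a point fixed in the world has none). Each returns a list of dicts, best first, with "p" (0 to 1); they miss things now and then, are a little off and sometimes report something else, mostly with a low value. They report only what shows in the picture. A call takes as long as a camera call. They do not tell look-alikes from the thing itself.
- robot.find_in(picture, name): "at" ([column, row] in pixels, amid what is visible of it).
- robot.tip_of(picture, name): "at" ([column, row] in pixels: a listed point, or the origin of a listed thing).
The state is a dict: "time": time; "qpos": joint angles; "qvel": joint speeds; "joint_efforts": joint torques, N m; "tool_pos": TCP position; "tool_rot": TCP orientation; "contact_force": force on the tool from outside, world axes, zero at the start; "torque": the same for the moment, N m; "opening": finger opening in m; "grip_force": force on a finger pad.
Only numpy, scipy, OpenCV 4.12 (cv2) and the standard library are available. Lean on these libraries where they do the work, as an engineer would, in place of code of your own. Each camera call takes 0.05 s, during which the arm holds its last target. There are 200 camera calls.

## Working session

There is one attempt and no reset: what is moved stays moved. The work goes in short steps, Python scripts to look and compute and a tool call to move; the robot and the scene stay as the last step left them, time stands still between calls to the robot, and variables do not carry over. Pictures are saved under pics/ and viewed, at most 14 in all, crops included, and the job is handed in when it is done.

Besides the shell and the picture viewer there is one more tool, called after "Request:" by a JSON object that holds its "fn" and its "kwargs". carry_out: Moves the arm, as the interface text tells. Its arguments: {"type":"object","properties":{"commands":{"type":"array"},"newtons":{"type":"number"}},"required":["commands"]}

```bash
mkdir -p pics; cat > h.py <<'E'
import numpy as np, cv2
from scipy.spatial.transform import Rotation as R
from cell import robot
def cam2world(p,st):
    if "view" in p: return np.linalg.inv(np.array(p["view"]))
    T=np.eye(4);T[:3,:3]=R.from_euler('xyz',st["tool_rot"]).as_matrix();T[:3,3]=st["tool_pos"]
    return T@np.array(p["T_tool_cam"])
def und(p,uv):
    K=np.array([[p["fx"],0,p["cx"]],[0,p["fy"],p["cy"]],[0,0,1.]])
    return cv2.undistortPoints(np.array([[uv]],float),K,np.array([p["k1"],0,0,0,0.]),None)[0,0] if False else _u(p,uv)
def _u(p,uv):
    d=np.array([(uv[0]-p["cx"])/p["fx"],(uv[1]-p["cy"])/p["fy"]]);s=d.copy()
    for _ in range(20): s=d/(1+p["k1"]*(s@s))
    return s
def pt(p,uv,z,st=None):
    M=cam2world(p,st);s=_u(p,uv);d=M[:3,:3]@np.array([s[0],-s[1],-1]);o=M[:3,3]
    return o+d*(z-o[2])/d[2]
def proj(p,X,st=None):
    c=np.linalg.inv(cam2world(p,st))@np.r_[X,1];s=np.array([c[0],-c[1]])/-c[2]
    s=s*(1+p["k1"]*(s@s));return s*[p["fx"],p["fy"]]+[p["cx"],p["cy"]]
Z=dict(spindle_center=.031,pins_box_center=.024,bottle_center=.042,caddy_top=.012,cradle_seat=.024,mat_top=.012)
def save(p,n): cv2.imwrite("pics/"+n+".png",p["pixels"][:,:,::-1])
E
sed -i '/^def und/,/^    return cv2/d;/^    K=np/d' h.py
python3 - <<'E'
from h import *
st=robot.observe();print(st)
ps={c:robot.read_camera(c) for c in("top","side")}
for c,p in ps.items():
    save(p,c+"0")
    print(c,np.round(cam2world(p,st)[:3,3],3))
    for n,z in Z.items():
        for d in robot.tip_of(p,n)[:3]: print(c,n,np.round(d["at"]),round(d["p"],2),np.round(pt(p,d["at"],z,st)[:2],4))
E
```

```text
{'time': 0.0, 'qpos': array([-1.40096356e+00,  3.42706711e-01,  1.52502170e+00,  5.03084580e-05,
        1.27539068e+00, -1.45998139e-01]), 'qvel': array([-0.00094901, -0.00034184, -0.00147768,  0.00102248,  0.00063847,
       -0.00223016]), 'joint_efforts': array([-2.32031991e-03, -4.31238198e+01, -2.44221103e+01,  7.15794484e-02,
        5.61091723e-02, -1.27075969e-04]), 'tool_pos': array([ 0.16303953, -0.49864293,  0.24305162]), 'tool_rot': array([-3.14008945e+00, -2.69661161e-04,  3.15816024e-01]), 'contact_force': array([-0.2626014 , -0.32356905,  0.59215115]), 'torque': array([ 0.00989421, -0.00690668, -0.007007  ]), 'grip_force': 0.0, 'opening': 0.0916250684764099}
top [ 0.45  -0.138  0.911]
top spindle_center [356. 246.] 0.54 [ 0.4481 -0.3186]
top pins_box_center [356. 224.] 0.88 [ 0.4932 -0.3222]
top bottle_center [355. 261.] 0.61 [ 0.4203 -0.312 ]
top bottle_center [297. 231.] 0.46 [ 0.4798 -0.2024]
top caddy_top [352. 243.] 0.63 [ 0.4548 -0.3137]
top cradle_seat [340. 168.] 0.89 [ 0.6045 -0.2951]
top cradle_seat [355. 240.] 0.37 [ 0.4617 -0.3178]
top mat_top [182. 179.] 0.61 [0.5926 0.026 ]
side [0.055 0.591 0.413]
side spindle_center [328. 183.] 0.56 [ 0.4614 -0.3256]
side pins_box_center [317. 185.] 0.85 [ 0.4831 -0.3177]
side bottle_center [343. 183.] 0.8 [ 0.4225 -0.3181]
side bottle_center [297. 200.] 0.58 [ 0.4585 -0.1804]
side caddy_top [329. 190.] 0.94 [ 0.4617 -0.335 ]
side cradle_seat [264. 178.] 0.73 [ 0.6045 -0.2866]
side mat_top [176. 237.] 0.69 [0.5863 0.033 ]
```

View pics/top0.png

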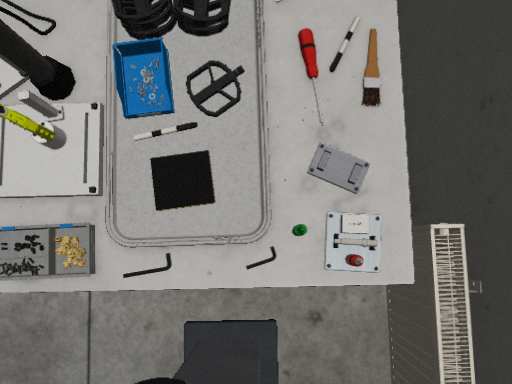

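View pics/side0.png

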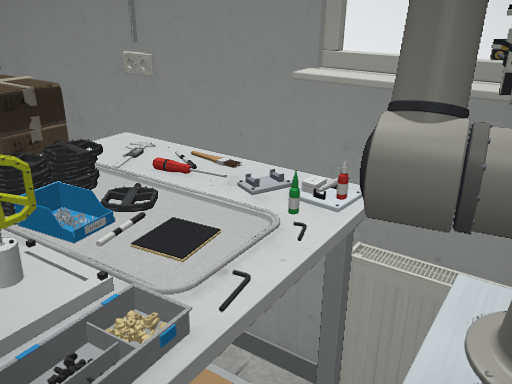

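The top view shows the caddy at about (354,242), with the box above the spindle at (356,224) and the red bottle below it at (355,261). The green decoy is at (300,230), the cradle, turned, at (339,168) and the mat at (183,180). The side view agrees. I'll go above the caddy for a closer look.

Request:
{"fn": "carry_out", "kwargs": {"commands": [[[0,0,0],0.158,1],[[0,0,0],0.158,1],[[0.043,-0.038,0],0,1],[[0.043,-0.038,0],0,1],[[0.043,-0.038,0],0,1],[[0.043,-0.038,0],0,1],[[0.043,-0.038,0],0,1],[[0,0,-0.03],0,1],[[0,0,0],0,1],[[0,0,0],0,1]]}}

```text
time: 1.95
tool_pos: [0.3777, -0.3091, 0.2732]
tool_rot: [-3.141, 0.0, -0.001]
contact_force: [-0.0, 0.4, -0.9]
opening: 0.0919
grip_force: 0.0
```

```bash
python3 - <<'E'
from h import *
st=robot.observe();print(st["tool_pos"],st["tool_rot"],st["qpos"])
p=robot.read_camera("wrist");save(p,"w0");print(np.round(p["T_tool_cam"],3))
for n,z in Z.items():
    for d in robot.tip_of(p,n)[:3]: print(n,np.round(d["at"]),round(d["p"],2),np.round(pt(p,d["at"],z,st)[:2],4))
E
```

```text
[ 0.37774163 -0.30907573  0.2731971 ] [-3.14125705e+00  4.61675636e-04 -6.03002048e-04] [-8.42856673e-01  2.51383203e-01  1.56925244e+00 -1.24898240e-04
  1.32151480e+00  7.28573581e-01]
[[ 0.001  0.951  0.31   0.084]
 [ 1.    -0.001  0.001 -0.001]
 [ 0.001  0.31  -0.951 -0.141]
 [ 0.     0.     0.     1.   ]]
spindle_center [256. 102.] 0.6 [ 0.4598 -0.3126]
pins_box_center [260.  77.] 0.83 [ 0.4913 -0.3184]
bottle_center [175.  86.] 0.78 [ 0.4796 -0.2107]
bottle_center [257. 129.] 0.63 [ 0.4261 -0.3142]
caddy_top [260. 108.] 0.88 [ 0.4522 -0.3194]
cradle_seat [257. 129.] 0.23 [ 0.4242 -0.315 ]
```

View pics/w0.png

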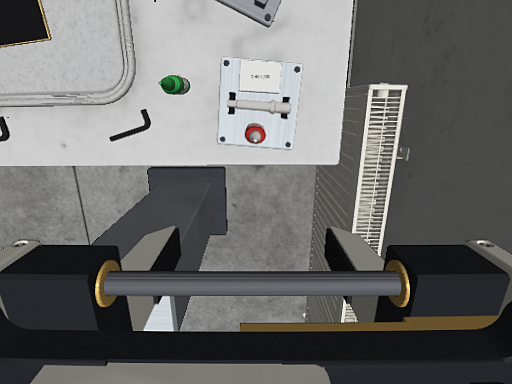

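The wrist view shows the caddy with corners at about (222,57), (303,65), (293,150) and (218,143). The box is at (260,77), the spindle runs (230,102) to (290,106), and the red bottle's cap is at (255,132). I'll fit the caddy pose from the plate in this picture.

```bash
cat >> h.py <<'E'
from scipy.optimize import least_squares
def fit(p,st,uv,obj,x0):
    f=lambda q:np.concatenate([proj(p,np.r_[R.from_euler('z',q[2]).as_matrix()[:2,:2]@o[:2]+q[:2],o[2]],st)-u for o,u in zip(obj,uv)])
    r=least_squares(f,x0,loss='soft_l1');return r.x,np.abs(r.fun).max()
E
python3 - <<'E'
from h import *
st=robot.observe()
p=robot.read_camera("wrist")
g=p["pixels"][:,:,::-1].copy()
cv2.imwrite("pics/w0c.png",cv2.resize(g[45:165,205:325],None,fx=5,fy=5,interpolation=cv2.INTER_CUBIC))
E
```

```text
(no output)
```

View pics/w0c.png

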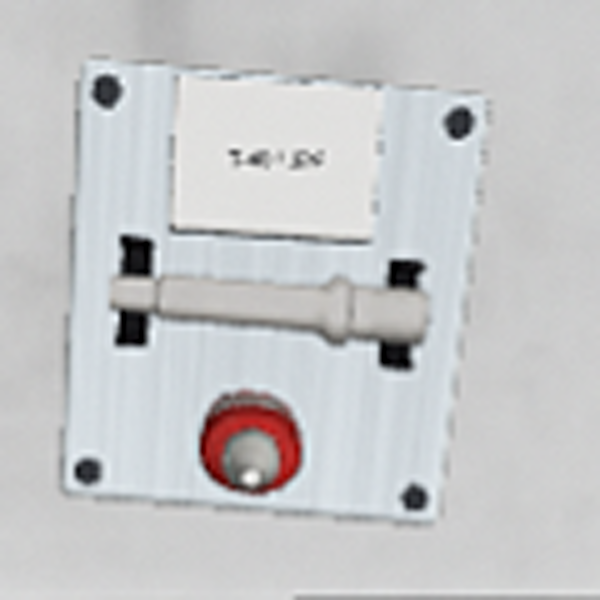

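```bash
python3 - <<'E'
from h import *
st=robot.observe();p=robot.read_camera("wrist")
c=lambda L:[np.array(a)/5+[205,45] for a in L]
rect=lambda a,b,z:[(a,b,z),(a,-b,z),(-a,-b,z),(-a,b,z)]
q,e=fit(p,st,c([(82,60),(490,97),(438,520),(66,490)]),rect(.058,.055,.012),[.455,-.318,0]);print("caddy",q.round(4),e)
b,e=fit(p,st,c([(180,73),(384,85),(370,241),(172,230)]),rect(.0185,.0265,.036),[.49,-.318,0]);print("box",b.round(4),e)
s=[pt(p,u,.031,st)[:2] for u in c([(110,292),(430,314)])];print("spindle",np.mean(s,0).round(4),np.diff(s,axis=0).round(4),np.linalg.norm(s[0]-s[1]))
for x in(-.035,.035):print("slot",x,(R.from_euler('z',q[2]).as_matrix()[:2,:2]@[x,0]+q[:2]).round(4))
print("cap",pt(p,c([(250,478)])[0],.104,st)[:2].round(4))
E
```

```text
caddy [ 0.4556 -0.3171 -0.0792] 1.3212624824841441
box [ 0.4907 -0.3183 -0.0542] 1.0637833238400844
spindle [ 0.4557 -0.3171] [[-0.0055 -0.0842]] 0.0844139188384026
slot -0.035 [ 0.4207 -0.3143]
slot 0.035 [ 0.4904 -0.3199]
cap [ 0.4197 -0.3112]
```

Request:
{"fn": "carry_out", "kwargs": {"commands": [[[0.043,0.0015,0],0.07,1],[[0,0,0.06],0,1],[[0,0,0.06],0,1],[[0,0,0],0,1],[[0,0,0],0,1],[[0,0,0],0,1]]}}

```text
time: 3.15
tool_pos: [0.4223, -0.3118, 0.1565]
tool_rot: [3.138, -0.004, -0.07]
contact_force: [-0.2, 0.5, 0.4]
opening: 0.0918
grip_force: 0.0
```

```bash
cat >> h.py <<'E'
def go(t,yaw,st):
    "turn first, then tool-frame shift totals"
    rot=R.from_euler('xyz',st["tool_rot"]).as_matrix();y0=np.arctan2(rot[1,0],rot[0,0])
    d=np.array(t)-st["tool_pos"];c,s=np.cos(yaw),np.sin(yaw)
    print("turn",round(y0-yaw,3),"shift",np.round([c*d[0]+s*d[1],s*d[0]-c*d[1],-d[2]],4))
E
python3 - <<'E'
from h import *
st=robot.observe();print(st["tool_pos"],st["tool_rot"][2])
p=robot.read_camera("wrist");save(p,"w1")
for n in("bottle_center","pins_box_center"):
    for d in robot.tip_of(p,n)[:3]: print(n,np.round(d["at"]),round(d["p"],2),np.round(pt(p,d["at"],Z[n],st)[:2],4))
t=robot.read_camera("top")
u=[(151.5,155),(212,150.5),(215.5,204),(154.5,210)]
o=[(.056,.062,.012),(.056,-.062,.012),(-.056,-.062,.012),(-.056,.062,.012)]
q,e=fit(t,st,u,o,[.59,.03,0]);print("mat",q.round(4),e)
go([.4205,-.3135,.062],-.07,st)
E
```

```text
[ 0.42225288 -0.31180002  0.1564677 ] -0.07030310402506434
bottle_center [256. 190.] 0.88 [ 0.4246 -0.3146]
bottle_center [136. 137.] 0.73 [ 0.4827 -0.2095]
pins_box_center [256. 116.] 0.96 [ 0.4925 -0.3198]
mat [0.5916 0.0231 0.059 ] 0.6077960033159115
turn -0.0 shift [-0.0016  0.0018  0.0945]
```

View pics/w1.png

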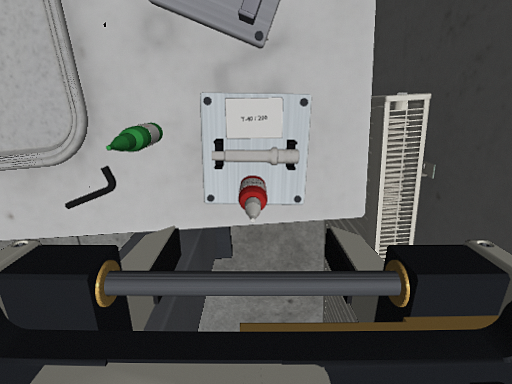

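The red bottle's tip is at (253,213) and its body at about (254,190). The green one is clear, to the left at (140,137). The bottle is at about (0.422,-0.314), so I'll descend and grasp it.

Request:
{"fn": "carry_out", "kwargs": {"commands": [[[0,0.002,0.032],0,1],[[0,0,0.032],0,1],[[0,0,0.03],0,1],[[0,0,0],0,1],[[0,0,0],0,1],[[0,0,0],0,0],[[0,0,0],0,0],[[0,0,0],0,0],[[0,0,0],0,0],[[0,0,0],0,0],[[0,0,0],0,0],[[0,0,0],0,0],[[0,0,0],0,0]], "newtons": 20}}

```text
time: 4.97
tool_pos: [0.421, -0.3126, 0.0597]
tool_rot: [3.142, 0.0, -0.07]
contact_force: [0.3, 0.0, -0.1]
opening: 0.0255
grip_force: 20.0
```

Request:
{"fn": "carry_out", "kwargs": {"commands": [[[0,0,-0.02],0,0],[[0,0,-0.04],0,0],[[0,0,-0.04],0,0],[[0,0,-0.02],0,0],[[0.006,-0.02,0],0,0],[[0.0128,-0.038,0],0,0],[[0.0128,-0.038,0],0,0],[[0.0128,-0.038,0],0,0],[[0.0128,-0.038,0],0,0],[[0.0128,-0.038,0],0,0],[[0.0128,-0.038,0],0,0],[[0.0128,-0.038,0],0,0],[[0.0128,-0.038,0],0,0],[[0.006,-0.018,0],0,0],[[0,0,0],0,0],[[0,0,0],0,0]]}}

```text
time: 6.98
tool_pos: [0.5585, 0.0198, 0.1792]
tool_rot: [3.141, 0.001, -0.071]
contact_force: [0.4, 0.2, -0.3]
opening: 0.0256
grip_force: 20.0
```

```bash
python3 - <<'E'
from h import *
st=robot.observe();print(st["tool_pos"],st["tool_rot"],st["opening"])
p=robot.read_camera("wrist");save(p,"w2")
for n in("bottle_center","mat_top"):
    for d in robot.tip_of(p,n)[:3]: print(n,np.round(d["at"]),round(d["p"],2),np.round(pt(p,d["at"],.154 if n[0]=="b" else .012,st)[:2],4))
go([.5597,.0212,.0607],-.07,st)
E
```

```text
[0.55846768 0.01981691 0.17923959] [ 3.14109980e+00  1.14093462e-03 -7.06994834e-02] 0.025646380644299544
bottle_center [452. 236.] 0.81 [ 0.547  -0.1126]
bottle_center [255. 236.] 0.7 [0.5571 0.0188]
mat_top [244. 152.] 0.82 [0.5883 0.0283]
turn -0.001 shift [ 0.0011 -0.0015  0.1185]
```

View pics/w2.png

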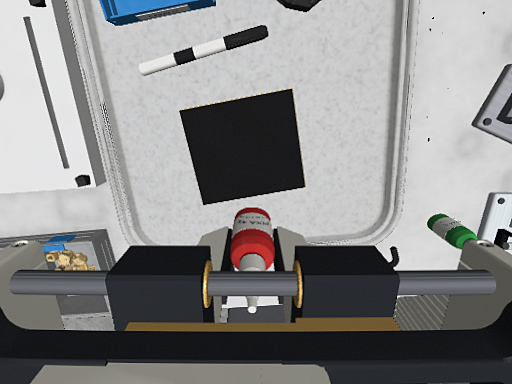

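The bottle is held upright at (252,240). The mat's corners are at (181,112), (291,90), (304,187) and (203,204), so the near part of the mat lies below the bottle. I'll lower and release it.

Request:
{"fn": "carry_out", "kwargs": {"commands": [[[0.001,-0.002,0.04],0,0],[[0,0,0.04],0,0],[[0,0,0.025],0,0],[[0,0,0.008],0,0],[[0,0,0.0055],0,0],[[0,0,0],0,0],[[0,0,0],0,0],[[0,0,0],0,0.5],[[0,0,0],0,0.7],[[0,0,0],0,0.7],[[0,0,0],0,0.7],[[0,0,0],0,0.7]]}}

```text
time: 8.62
tool_pos: [0.5602, 0.0224, 0.0612]
tool_rot: [3.142, 0.0, -0.07]
contact_force: [0.0, 0.6, 0.3]
opening: 0.0638
grip_force: 0.0
```

Request:
{"fn": "carry_out", "kwargs": {"commands": [[[0,0,-0.04],0,0.7],[[0,0,-0.05],0,0.7],[[0,0,-0.03],0,0.9],[[-0.005,0.0384,0],0,1],[[-0.005,0.0384,0],0,1],[[-0.005,0.0384,0],0,1],[[-0.005,0.0384,0],0,1],[[-0.005,0.0384,0],0,1],[[-0.005,0.0384,0],0,1],[[-0.005,0.0384,0],0,1],[[-0.005,0.0384,0],0,1],[[-0.005,0.0384,0],0,1],[[0,0,0],0,1],[[0,0,0],0,1]]}}

```text
time: 10.38
tool_pos: [0.491, -0.3186, 0.181]
tool_rot: [-3.141, 0.0, -0.07]
contact_force: [0.3, 0.2, -0.1]
opening: 0.0915
grip_force: 0.0
```

```bash
python3 - <<'E'
from h import *
st=robot.observe();print(st["tool_pos"],st["tool_rot"][2])
p=robot.read_camera("wrist");save(p,"w3")
for n in("bottle_center","pins_box_center"):
    for d in robot.tip_of(p,n)[:3]: print(n,np.round(d["at"]),round(d["p"],2),np.round(pt(p,d["at"],Z[n] if n[0]=="p" else .03,st)[:2],4))
go([.491,-.3192,.034],-.07,st)
E
```

```text
[ 0.49097099 -0.31863751  0.18099442] -0.07049288863338976
pins_box_center [256. 178.] 0.74 [ 0.4927 -0.3219]
turn -0.0 shift [1.00e-04 6.00e-04 1.47e-01]
```

View pics/w3.png

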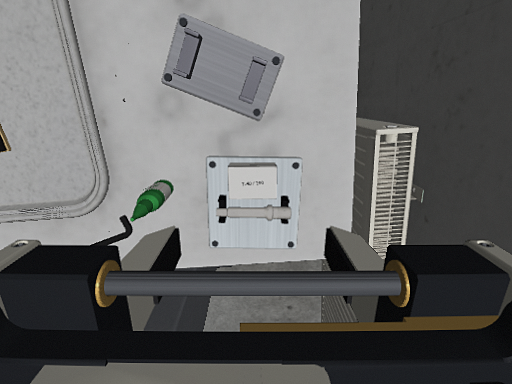

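The view shows the bottle gone from the caddy, the box at (253,181) and the green bottle at (153,198). The cradle's corners are at about (180,13), (284,57), (261,121) and (162,82).

```bash
python3 - <<'E'
from h import *
st=robot.observe();p=robot.read_camera("wrist")
o=[(.035,.056,.012),(.035,-.056,.012),(-.035,-.056,.012),(-.035,.056,.012)]
q,e=fit(p,st,[(180,13),(284,57),(261,121),(162,82)],o,[.605,-.29,-.3]);print("cradle",q.round(4),e)
for d in robot.tip_of(p,"cradle_seat"): print(d["p"],pt(p,d["at"],.024,st))
print("green base right edge",pt(p,(172,184),.0,st),"cap tip",pt(p,(134,219),.092,st))
E
```

```text
cradle [ 0.6074 -0.2944 -0.4315] 1.9520703762766516
0.7 [ 0.60552702 -0.29016437  0.024     ]
green base right edge [ 0.48630156 -0.21981231  0.        ] cap tip [ 0.48129338 -0.20978531  0.092     ]
```

Request:
{"fn": "carry_out", "kwargs": {"commands": [[[0,0.001,0.05],0,1],[[0,0,0.05],0,1],[[0,0,0.03],0,1],[[0,0,0],0,1]]}}

```text
time: 11.12
tool_pos: [0.49, -0.3187, 0.0492]
tool_rot: [-3.139, 0.004, -0.069]
contact_force: [-0.4, 0.3, -0.9]
opening: 0.092
grip_force: 0.0
```

Request:
{"fn": "carry_out", "kwargs": {"commands": [[[0.001,0.001,0.014],0,1],[[0,0,0],0,1],[[0,0,0],0,0.4],[[0,0,0],0,0.3],[[0,0,0],0,0.3],[[0,0,0],0,0.3],[[0,0,0],0,0.3],[[0,0,0],0,0.3]], "newtons": 20}}

```text
time: 12.12
tool_pos: [0.492, -0.3211, 0.0373]
tool_rot: [3.142, -0.0, -0.07]
contact_force: [0.1, 0.9, 2.0]
opening: 0.0516
grip_force: 20.0
```

Request:
{"fn": "carry_out", "kwargs": {"commands": [[[0,0,-0.02],0,0.3],[[0,0,-0.04],0,0.3],[[0,0,-0.04],0,0.3],[[0,0,-0.02],0,0.3],[[0.0105,-0.0356,0],0,0.3],[[0.0105,-0.0356,0],0,0.3],[[0.0105,-0.0356,0],0,0.3],[[0.0105,-0.0356,0],0,0.3],[[0.0105,-0.0356,0],0,0.3],[[0.0105,-0.0356,0],0,0.3],[[0.0105,-0.0356,0],0,0.3],[[0.0105,-0.0356,0],0,0.3],[[0.0105,-0.0356,0],0,0.3],[[0.0105,-0.0356,0],0,0.3],[[0,0,0],0,0.3],[[0,0,0],0,0.3]]}}

```text
time: 14.12
tool_pos: [0.6213, 0.0262, 0.1568]
tool_rot: [3.141, 0.001, -0.07]
contact_force: [-0.1, -0.0, -1.0]
opening: 0.0516
grip_force: 20.0
```

```bash
python3 - <<'E'
from h import *
st=robot.observe();print(st["tool_pos"],st["tool_rot"],st["opening"])
p=robot.read_camera("side");save(p,"s1")
for n in("bottle_center","mat_top"):
    for d in robot.tip_of(p,n)[:3]: print(n,np.round(d["at"]),round(d["p"],2),np.round(pt(p,d["at"],Z[n],st)[:2],4))
go([.622,.0265,.0373],-.07,st)
E
```

```text
[0.62131306 0.02623471 0.15681225] [ 3.14105361e+00  8.23860028e-04 -6.98905238e-02] 0.05158830087324258
bottle_center [189. 224.] 0.88 [0.5617 0.0253]
bottle_center [294. 197.] 0.8 [ 0.4704 -0.1875]
mat_top [179. 236.] 0.8 [0.5859 0.0261]
turn 0.0 shift [ 0.0007 -0.0003  0.1195]
```

View pics/s1.png

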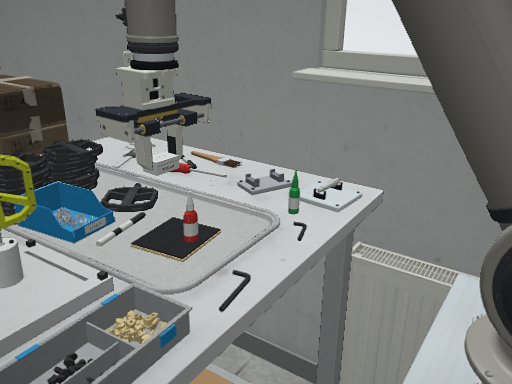

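The red bottle stands upright on the mat at (190,225), and the box is in the jaws above the far half of the mat. I'll lower and release the box.

Request:
{"fn": "carry_out", "kwargs": {"commands": [[[0.001,0,0.04],0,0.3],[[0,0,0.04],0,0.3],[[0,0,0.025],0,0.3],[[0,0,0.009],0,0.3],[[0,0,0.005],0,0.3],[[0,0,0],0,0.3],[[0,0,0],0,0.3],[[0,0,0],0,0.8],[[0,0,0],0,1],[[0,0,0],0,1],[[0,0,0],0,1]]}}

```text
time: 15.65
tool_pos: [0.6227, 0.0265, 0.0382]
tool_rot: [3.141, -0.0, -0.07]
contact_force: [-0.3, -0.1, -0.3]
opening: 0.0871
grip_force: 0.0
```

Request:
{"fn": "carry_out", "kwargs": {"commands": [[[0,0,-0.04],0,1],[[0,0,-0.05],0,1],[[0,0,-0.05],0,1],[[-0.0143,0.0355,0],0,1],[[-0.0143,0.0355,0],0,1],[[-0.0143,0.0355,0],0,1],[[-0.0143,0.0355,0],0,1],[[-0.0143,0.0355,0],0,1],[[-0.0143,0.0355,0],0,1],[[-0.0143,0.0355,0],0,1],[[-0.0143,0.0355,0],0,1],[[-0.0143,0.0355,0],0,1],[[-0.0143,0.0355,0],0,1],[[0,0,0],0,1],[[0,0,0],0,1]]}}

```text
time: 17.52
tool_pos: [0.4552, -0.3171, 0.1782]
tool_rot: [-3.141, 0.0, -0.071]
contact_force: [0.2, 0.0, -0.1]
opening: 0.0917
grip_force: 0.0
```

```bash
python3 - <<'E'
from h import *
st=robot.observe();print(st["tool_pos"],st["tool_rot"])
t=robot.read_camera("top");save(t,"t1")
for n in("bottle_center","pins_box_center"):
    for d in robot.tip_of(t,n)[:3]: print(n,np.round(d["at"]),round(d["p"],2),np.round(pt(t,d["at"],Z[n],st)[:2],4))
p=robot.read_camera("wrist");save(p,"w4")
for n in("spindle_center",):
    for d in robot.tip_of(p,n)[:3]: print(n,np.round(d["at"]),round(d["p"],2),np.round(pt(p,d["at"],Z[n],st)[:2],4))
E
```

```text
[ 0.45518705 -0.31712125  0.1781591 ] [-3.14107542e+00  3.28331980e-05 -7.05650259e-02]
bottle_center [179. 193.] 0.53 [0.5611 0.0256]
bottle_center [299. 229.] 0.48 [ 0.4845 -0.2078]
pins_box_center [182. 164.] 0.84 [0.6214 0.0233]
pins_box_center [181. 192.] 0.47 [0.5647 0.0249]
spindle_center [253. 180.] 0.91 [ 0.4586 -0.3173]
```

View pics/w4.png

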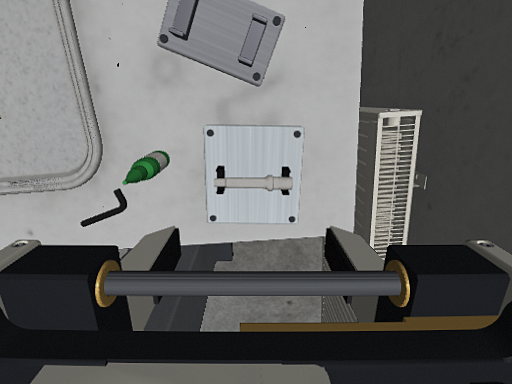

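Only the spindle is left in the caddy, from (216,182) to (291,183). The top camera puts the box and bottle on the mat. I'll turn and descend on the spindle.

Request:
{"fn": "carry_out", "kwargs": {"commands": [[[0,0,0],-0.1745,1],[[0,0,0],-0.1745,1],[[0,0,0],-0.1745,1],[[0,0,0],-0.1745,1],[[0,0,0],-0.1745,1],[[0,0,0],-0.1745,1],[[0,0,0],-0.1745,1],[[0,0,0],-0.1745,1],[[0,0,0],-0.1745,1],[[0,0,0],0,1],[[0,0.002,0.05],0,1],[[0,0,0.05],0,1],[[0,0,0.03],0,1],[[0,0,0],0,1]]}}

```text
time: 19.52
tool_pos: [0.4561, -0.3165, 0.0462]
tool_rot: [-3.138, -0.003, 1.498]
contact_force: [0.6, -0.7, -0.5]
opening: 0.0918
grip_force: 0.0
```

Request:
{"fn": "carry_out", "kwargs": {"commands": [[[0,0,0.013],0,1],[[0,0,0],0,1],[[0,0,0],0,0],[[0,0,0],0,0],[[0,0,0],0,0],[[0,0,0],0,0],[[0,0,0],0,0],[[0,0,0],0,0],[[0,0,0],0,0],[[0,0,0],0,0],[[0,0,0],0,0],[[0,0,0],0,0]], "newtons": 25}}

```text
time: 21.02
tool_pos: [0.4571, -0.3178, 0.0352]
tool_rot: [-3.142, 0.0, 1.5]
contact_force: [-0.6, 0.2, -0.4]
opening: 0.0176
grip_force: 25.0
```

Request:
{"fn": "carry_out", "kwargs": {"commands": [[[0,0,-0.02],0,0],[[0,0,-0.05],0,0],[[0,0,-0.05],0,0],[[-0.004,0.0375,0],0,0],[[-0.004,0.0375,0],0,0],[[-0.004,0.0375,0],0,0],[[-0.004,0.0375,0],0,0],[[0,0,0],0.165,0],[[0,0,0],0.165,0],[[0,0,0],0,0],[[0,0,0],0,0]]}}

```text
time: 22.4
tool_pos: [0.6055, -0.3442, 0.1551]
tool_rot: [-3.141, 0.0, 1.173]
contact_force: [0.5, 0.4, 0.0]
opening: 0.0174
grip_force: 25.0
```

```bash
python3 - <<'E'
from h import *
st=robot.observe();print(st["tool_pos"],st["tool_rot"],st["opening"])
p=robot.read_camera("wrist");save(p,"w5")
for n in("cradle_seat","spindle_center"):
    for d in robot.tip_of(p,n)[:3]: print(n,np.round(d["at"]),round(d["p"],2),np.round(pt(p,d["at"],.024 if n[0]=='c' else .15,st)[:2],4))
E
```

```text
[ 0.60546975 -0.34423032  0.15512378] [-3.14134230e+00  2.43691814e-07  1.17338496e+00] 0.017392020575839762
cradle_seat [234. 141.] 0.57 [ 0.6065 -0.2928]
spindle_center [253. 249.] 0.57 [ 0.6058 -0.3424]
```

View pics/w5.png

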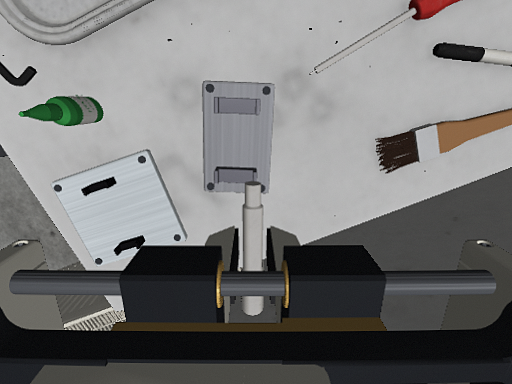

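The cradle's corners are at (204,81), (274,83), (268,191) and (203,191), and the held spindle's far end is at (253,183).

```bash
python3 - <<'E'
from h import *
st=robot.observe();p=robot.read_camera("wrist")
o=[(-.035,.056,.012),(.035,.056,.012),(.035,-.056,.012),(-.035,-.056,.012)]
q,e=fit(p,st,[(204,81),(274,83),(268,191),(203,191)],o,[.606,-.293,-.4]);print("cradle",q.round(4),e)
T=pt(p,(253,183),.151,st)
y=st["tool_rot"][2];d=T-st["tool_pos"];print("tip along x,y tool",d[0]*np.cos(y)+d[1]*np.sin(y),d[0]*np.sin(y)-d[1]*np.cos(y))
go([*q[:2],.039],q[2]+np.pi/2,st)
go([.606,-.293,.039],q[2]+np.pi/2,st)
E
```

```text
cradle [ 0.6085 -0.2942 -0.4378] 3.085435726942194
tip along x,y tool 0.04271116830365563 -0.0007389213044581185
turn 0.039 shift [ 0.0467 -0.0186  0.1163]
turn 0.039 shift [ 0.0467 -0.0213  0.1163]
```

Request:
{"fn": "carry_out", "kwargs": {"commands": [[[0.02,-0.01,0],0.036,0],[[0.0265,-0.01,0],0,0],[[0,0,0.04],0,0],[[0,0,0.03],0,0],[[0,0,0],0,0],[[0,0,0],0,0]]}}

```text
time: 23.35
tool_pos: [0.607, -0.2943, 0.0866]
tool_rot: [3.139, 0.0, 1.134]
contact_force: [-0.1, 0.1, 0.2]
opening: 0.0171
grip_force: 25.0
```

```bash
python3 - <<'E'
from h import *
st=robot.observe();print(st["tool_pos"],st["tool_rot"],st["opening"])
p=robot.read_camera("wrist");g=p["pixels"][:,:,::-1]
cv2.imwrite("pics/w6.png",cv2.resize(g[90:350,140:370],None,fx=2.3,fy=2.3,interpolation=cv2.INTER_CUBIC))
for d in robot.tip_of(p,"cradle_seat"): print(d["p"],d["at"],pt(p,d["at"],.024,st))
# predicted saddle-cheek tops
c=np.array([.6075,-.2936]);r=R.from_euler('z',-.4345).as_matrix()[:2,:2]
for sx in(-.017,.017):
  for sy in(-.041,.041): print(sx,sy,(proj(p,np.r_[r@[sx,sy]+c,.032],st)-[140,90])*2.3)
E
```

```text
[ 0.60700582 -0.29429171  0.0866357 ] [3.13947240e+00 3.52049661e-04 1.13446764e+00] 0.017106093445344382
0.69 [254.1, 213.7] [ 0.60764974 -0.29394732  0.024     ]
-0.017 -0.041 [213.11917032 400.99020649]
-0.017 0.041 [207.16752626 171.30633052]
0.017 -0.041 [310.11893427 400.86676909]
0.017 0.041 [316.65813088 171.20966429]
```

View pics/w6.png

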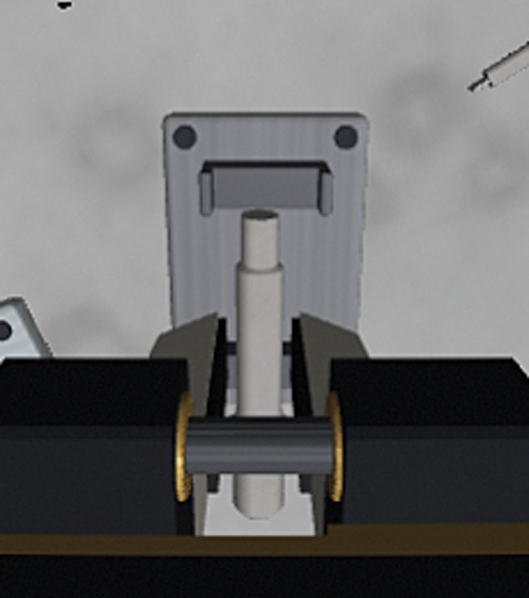

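The spindle is in line with the saddles; the far saddle's inner cheeks are at crop columns 213–320 and the spindle at 262. I'll set it down.

Request:
{"fn": "carry_out", "kwargs": {"commands": [[[0.002,0.001,0.025],0,0],[[0,0,0.014],0,0],[[0,0,0.006],0,0],[[0,0,0.003],0,0],[[0,0,0],0,0],[[0,0,0],0,0]]}}

```text
time: 24.2
tool_pos: [0.6083, -0.2925, 0.0378]
tool_rot: [3.141, 0.0, 1.134]
contact_force: [-1.1, 0.5, -0.1]
opening: 0.0172
grip_force: 25.0
```

Request:
{"fn": "carry_out", "kwargs": {"commands": [[[0,0,0],0,0.3],[[0,0,0],0,0.5],[[0,0,0],0,0.5],[[0,0,0],0,0.5],[[0,0,0],0,0.5],[[0,0,-0.03],0,0.5],[[0,0,-0.05],0,0.5],[[0,0,-0.05],0,0.5],[[-0.05,0,0],0,0.5],[[0,0,0],0,0.5],[[0,0,0],0,0.7]]}}

```text
time: 25.58
tool_pos: [0.5867, -0.3374, 0.1667]
tool_rot: [-3.141, -0.001, 1.134]
contact_force: [0.2, 0.5, -0.6]
opening: 0.0521
grip_force: 0.0
```

```bash
python3 - <<'E'
from h import *
st=robot.observe();print(st["tool_pos"],st["tool_rot"],st["opening"])
p=robot.read_camera("wrist");g=p["pixels"][:,:,::-1]
cv2.imwrite("pics/w7.png",cv2.resize(g[50:280,110:370],None,fx=2.5,fy=2.5,interpolation=cv2.INTER_CUBIC))
for n in("cradle_seat","spindle_center"):
    for d in robot.tip_of(p,n)[:2]: print(n,d["p"],d["at"],pt(p,d["at"],.024 if n[0]=='c' else .033,st))
go([.6222,.0265,.180],-.07,st)
E
```

```text
[ 0.58672222 -0.33735005  0.16672844] [-3.14063675e+00 -5.92048858e-04  1.13361277e+00] 0.05208824687141972
cradle_seat 0.7 [253.0, 140.9] [ 0.60597217 -0.29464617  0.024     ]
turn 1.204 shift [ 0.0099 -0.3654 -0.0133]
```

View pics/w7.png

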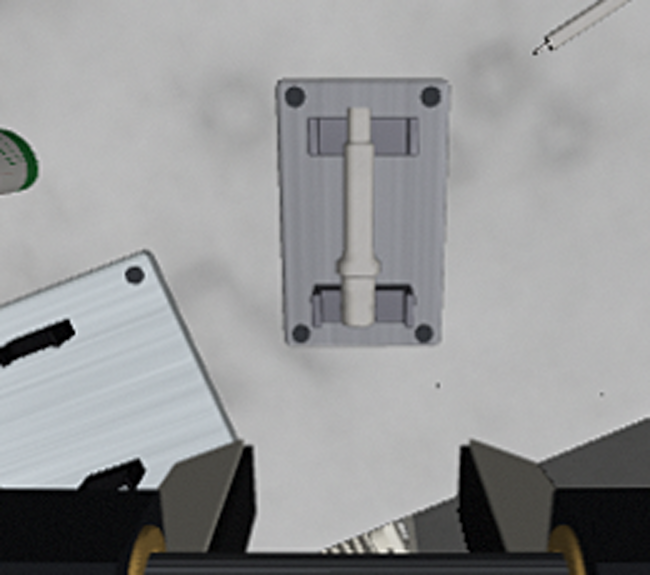

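The spindle lies in both saddles, centred and parallel. Next I return the box: turn back and go above it.

Request:
{"fn": "carry_out", "kwargs": {"commands": [[[0,0,-0.013],0.172,1],[[0,0,0],0.172,1],[[0,0,0],0.172,1],[[0,0,0],0.172,1],[[0,0,0],0.172,1],[[0,0,0],0.172,1],[[0,0,0],0.172,1],[[0.001,-0.0365,0],0,1],[[0.001,-0.0365,0],0,1],[[0.001,-0.0365,0],0,1],[[0.001,-0.0365,0],0,1],[[0.001,-0.0365,0],0,1],[[0.001,-0.0365,0],0,1],[[0.001,-0.0365,0],0,1],[[0.001,-0.0365,0],0,1],[[0.001,-0.0365,0],0,1],[[0.001,-0.0365,0],0,1],[[0,0,0],0,1],[[0,0,0],0,1]]}}

```text
time: 28.1
tool_pos: [0.6222, 0.0259, 0.18]
tool_rot: [3.141, 0.0, -0.069]
contact_force: [-0.2, 0.4, 0.6]
opening: 0.0919
grip_force: 0.0
```

```bash
python3 - <<'E'
from h import *
st=robot.observe();print(st["tool_pos"],st["tool_rot"],st["opening"])
p=robot.read_camera("wrist")
for n in("pins_box_center","bottle_center"):
    for d in robot.tip_of(p,n)[:2]: print(n,d["p"],d["at"],pt(p,d["at"],Z[n],st))
go([.6227,.0265,.0375],-.07,st)
E
```

```text
[0.6222292  0.02591318 0.18002342] [ 3.14108300e+00  2.83173987e-04 -6.87078675e-02] 0.0919257419456238
pins_box_center 0.87 [254.5, 180.3] [0.6220848  0.02421377 0.024     ]
bottle_center 0.62 [262.7, 236.6] [0.56180975 0.01914878 0.042     ]
turn 0.001 shift [ 0.0004 -0.0006  0.1425]
```

Request:
{"fn": "carry_out", "kwargs": {"commands": [[[0,0,0.05],0,1],[[0,0,0.05],0,1],[[0,0,0.03],0,1],[[0,0,0.0125],0,1],[[0,0,0],0,1],[[0,0,0],0,1],[[0,0,0],0,0.4],[[0,0,0],0,0.3],[[0,0,0],0,0.3],[[0,0,0],0,0.3],[[0,0,0],0,0.3],[[0,0,0],0,0.3]], "newtons": 20}}

```text
time: 29.75
tool_pos: [0.6223, 0.0258, 0.0377]
tool_rot: [3.142, 0.0, -0.07]
contact_force: [-0.6, -0.1, 1.3]
opening: 0.0519
grip_force: 20.0
```

Request:
{"fn": "carry_out", "kwargs": {"commands": [[[0,0,-0.02],0,0.3],[[0,0,-0.04],0,0.3],[[0,0,-0.04],0,0.3],[[0,0,-0.02],0,0.3],[[-0.0106,0.0355,0],0,0.3],[[-0.0106,0.0355,0],0,0.3],[[-0.0106,0.0355,0],0,0.3],[[-0.0106,0.0355,0],0,0.3],[[-0.0106,0.0355,0],0,0.3],[[-0.0106,0.0355,0],0,0.3],[[-0.0106,0.0355,0],0,0.3],[[-0.0106,0.0355,0],0,0.3],[[-0.0106,0.0355,0],0,0.3],[[-0.0106,0.0355,0],0,0.3],[[0,0,0],0,0.3],[[0,0,0],0,0.3]]}}

```text
time: 31.75
tool_pos: [0.4918, -0.3205, 0.1575]
tool_rot: [-3.141, 0.0, -0.07]
contact_force: [-0.9, 0.1, -0.4]
opening: 0.0519
grip_force: 20.0
```

Request:
{"fn": "carry_out", "kwargs": {"commands": [[[0,0,0.04],0,0.3],[[0,0,0.04],0,0.3],[[0,0,0.025],0,0.3],[[0,0,0.009],0,0.3],[[0,0,0.0055],0,0.3],[[0,0,0],0,0.3],[[0,0,0],0,0.3],[[0,0,0],0,0.7],[[0,0,0],0,0.8],[[0,0,0],0,0.8],[[0,0,0],0,0.8],[[0,0,-0.05],0,0.8],[[0,0,-0.05],0,0.8],[[0,0,-0.04],0,0.8],[[0,0,0],0,0.8]]}}

```text
time: 33.62
tool_pos: [0.4933, -0.3221, 0.1819]
tool_rot: [3.137, -0.006, -0.07]
contact_force: [-0.2, -0.1, 0.1]
opening: 0.0737
grip_force: 0.0
```

Request:
{"fn": "carry_out", "kwargs": {"commands": [[[0.0049,-0.0385,0],0,0.8],[[0.0049,-0.0385,0],0,0.8],[[0.0049,-0.0385,0],0,0.8],[[0.0049,-0.0385,0],0,0.8],[[0.0049,-0.0385,0],0,0.8],[[0.0049,-0.0385,0],0,0.8],[[0.0049,-0.0385,0],0,0.8],[[0.0049,-0.0385,0],0,0.8],[[0.0049,-0.0385,0],0,0.8],[[0,0,0],0,0.8],[[0,0,0],0,0.8]]}}

```text
time: 35.0
tool_pos: [0.5595, 0.0213, 0.1772]
tool_rot: [3.141, 0.002, -0.069]
contact_force: [-0.0, -0.3, 0.5]
opening: 0.0732
grip_force: 0.0
```

```bash
python3 - <<'E'
from h import *
st=robot.observe();print(st["tool_pos"],st["tool_rot"])
t=robot.read_camera("top");p=robot.read_camera("wrist")
for q in(t,p):
  for n in("bottle_center","pins_box_center"):
    for d in robot.tip_of(q,n)[:2]: print(n,d["p"],d["at"],pt(q,d["at"],Z[n],st))
go([.5602,.0224,.061],-.07,st)
E
```

```text
[0.55946522 0.02125186 0.17722363] [ 3.14111055e+00  1.78497629e-03 -6.93191534e-02]
bottle_center 0.45 [299.0, 231.5] [ 0.47946522 -0.20700151  0.042     ]
pins_box_center 0.91 [355.0, 224.2] [ 0.49184438 -0.3198014   0.024     ]
bottle_center 0.88 [452.4, 233.5] [ 0.48905679 -0.19572002  0.042     ]
bottle_center 0.64 [250.9, 182.4] [0.56297869 0.02318855 0.042     ]
pins_box_center 0.32 [250.5, 181.9] [0.55835767 0.0240329  0.024     ]
turn 0.001 shift [ 0.0007 -0.0012  0.1162]
```

Request:
{"fn": "carry_out", "kwargs": {"commands": [[[0.0005,-0.001,0.04],0,0.8],[[0,0,0.04],0,0.8],[[0,0,0.025],0,0.8],[[0,0,0.0115],0,0.8],[[0,0,0],0,0.8],[[0,0,0],0,0.5],[[0,0,0],0,0],[[0,0,0],0,0],[[0,0,0],0,0],[[0,0,0],0,0],[[0,0,0],0,0],[[0,0,0],0,0]], "newtons": 20}}

```text
time: 36.8
tool_pos: [0.5606, 0.0225, 0.0617]
tool_rot: [3.141, -0.0, -0.07]
contact_force: [-0.4, -0.1, 0.7]
opening: 0.0255
grip_force: 20.0
```

Request:
{"fn": "carry_out", "kwargs": {"commands": [[[0,0,-0.02],0,0],[[0,0,-0.04],0,0],[[0,0,-0.04],0,0],[[0,0,-0.02],0,0],[[-0.0116,0.0344,0],0,0],[[-0.0116,0.0344,0],0,0],[[-0.0116,0.0344,0],0,0],[[-0.0116,0.0344,0],0,0],[[-0.0116,0.0344,0],0,0],[[-0.0116,0.0344,0],0,0],[[-0.0116,0.0344,0],0,0],[[-0.0116,0.0344,0],0,0],[[-0.0116,0.0344,0],0,0],[[-0.0116,0.0344,0],0,0],[[0,0,0],0,0],[[0,0,0],0,0]]}}

```text
time: 38.8
tool_pos: [0.4209, -0.3119, 0.1815]
tool_rot: [-3.141, 0.0, -0.07]
contact_force: [0.4, -0.2, -0.2]
opening: 0.0255
grip_force: 20.0
```

Request:
{"fn": "carry_out", "kwargs": {"commands": [[[0,0.0005,0.04],0,0],[[0,0,0.04],0,0],[[0,0,0.025],0,0],[[0,0,0.009],0,0],[[0,0,0.0055],0,0],[[0,0,0],0,0],[[0,0,0],0,0],[[0,0,0],0,0.5],[[0,0,0],0,0.7],[[0,0,0],0,0.7],[[0,0,0],0,0.7],[[0,0,0],0,0.7],[[0,0,-0.04],0,0.7],[[0,0,-0.05],0,0.7],[[0,0,-0.05],0,0.7],[[0,0,-0.03],0,0.7],[[-0.03,0,0],0,0.7],[[0,0,0],0,0.7],[[0,0,0],0,0.7]]}}

```text
time: 41.18
tool_pos: [0.3912, -0.311, 0.2321]
tool_rot: [-3.142, -0.0, -0.07]
contact_force: [0.5, 0.5, -0.1]
opening: 0.0644
grip_force: 0.0
```

```bash
python3 - <<'E'
from h import *
st=robot.observe();print(st["tool_pos"],st["opening"],st["contact_force"])
t=robot.read_camera("side");p=robot.read_camera("wrist")
for q in(t,p):
  for n in("bottle_center","pins_box_center"):
    for d in robot.tip_of(q,n)[:2]: print(n,d["p"],d["at"],pt(q,d["at"],Z[n],st))
g=p["pixels"][:,:,::-1]
cv2.imwrite("pics/end.png",cv2.resize(g[0:230,140:400],None,fx=2.5,fy=2.5))
E
```

```text
[ 0.39118027 -0.31100005  0.23212859] 0.06436320530725174 [ 0.51566143  0.48192362 -0.0627151 ]
bottle_center 0.77 [341.9, 182.3] [ 0.42653581 -0.32251283  0.042     ]
bottle_center 0.63 [293.1, 199.9] [ 0.46529805 -0.17554159  0.042     ]
bottle_center 0.56 [255.1, 145.5] [ 0.42418815 -0.31578005  0.042     ]
bottle_center 0.56 [161.4, 105.0] [ 0.47762693 -0.21244276  0.042     ]
pins_box_center 0.96 [257.2, 87.5] [ 0.48933991 -0.32271378  0.024     ]
```

View pics/end.png

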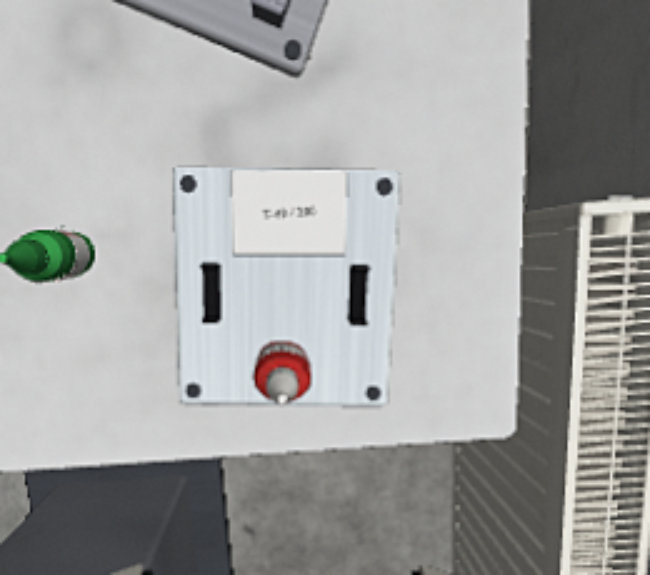

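The box (290,212) and the red bottle (283,372) are back in their old places, standing and released. I'll hand the job in.

```bash
python3 -c "
from cell import robot
print(robot.hand_in())"
```

```text
the job is handed in; nothing more can be done
None
```

The spindle lies in both cradle saddles, the box and the bottle stand back in their old places in the caddy, and the job is handed in (about 41 s used; the hand-in returned no verdict).

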